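Pack the closed sample jars for transport

TASK

Pack the three closed sample jars, the ones with flat blue screw lids, by standing each upright in the transport block whose round well matches its size: first the wide jar in the largest well, then the middle jar in the middle-sized well, and last the slim jar in the smallest well. Keep the jars upright, set them down rather than dropping them, and leave the open cup, the brown bottle and the marker pen where they are.

Things in the scene. Friction and masses are not known exactly. Their poses are not given: they have to be found in the camera images.
- wide_jar: the wide jar (widest and lowest of the three), loose: a closed upright cylindrical sample jar, frosted plastic with a paper label and a flat blue screw lid; lid 62 mm across and 16 mm high, body below it 58 mm across, 50 mm tall overall, 110 g give or take 40 %. Origin: centre of its underside; z up.
- middle_jar: the middle jar, loose: a closed upright cylindrical sample jar, frosted plastic with a paper label and a flat blue screw lid; lid 46 mm across and 16 mm high, body below it 42 mm across, 64 mm tall overall, 90 g give or take 40 %. Origin: centre of its underside; z up.
- slim_jar: the slim jar (narrowest and tallest of the three), loose: a closed upright cylindrical sample jar, frosted plastic with a paper label and a flat blue screw lid; lid 30 mm across and 16 mm high, body below it 26 mm across, 78 mm tall overall, 60 g give or take 40 %. Origin: centre of its underside; z up.
- large_block: the large transport block, fixed to the table: a grey plastic square slab 104 x 104 mm, 22 mm high, with one round well in its top, 74 mm across and 14 mm deep (well floor 8 mm above the table), the place for the wide jar. Origin: centre of its underside, straight below the well's centre; z up, x and y along its sides (it may be turned a little).
- middle_block: the middle transport block, fixed to the table: a grey plastic square slab 86 x 86 mm, 22 mm high, with one round well in its top, 58 mm across and 14 mm deep (well floor 8 mm above the table), the place for the middle jar. Origin: centre of its underside, straight below the well's centre; z up, x and y along its sides (it may be turned a little).
- small_block: the small transport block, fixed to the table: a grey plastic square slab 68 x 68 mm, 22 mm high, with one round well in its top, 42 mm across and 14 mm deep (well floor 8 mm above the table), the place for the slim jar. Origin: centre of its underside, straight below the well's centre; z up, x and y along its sides (it may be turned a little).
- open_cup: bystander, loose: an open frosted plastic cup without a lid, 45 mm across the rim, 60 mm tall, to be left alone. Origin: centre of its underside; z up.
- bottle: bystander, loose: a brown glass bottle with a narrow neck and a black cap, 38 mm across, 75 mm tall, to be left alone. Origin: centre of its underside; z up.
- marker: bystander, loose: a black marker pen lying on the table, 130 mm long, 14 mm thick (it does not roll), to be left alone. Origin: on its underside, midway along it; x along the pen, z up.

How it is judged (in metres and radians):
On the way, in this order (a step that is already met when the one before it is completed fails the run):
1. the wide jar stands in the large block's well, released (horizontal distance between wide_jar and large_block below 0.012 m and z of wide_jar in the frame of large_block between 0.005 and 0.011 m and angle between wide_jar's own z axis and vertical below 0.1 rad and contact force between wide_jar and the fingers below 0.1 N and linear speed of wide_jar below 0.02 m/s), for 0.2 s.
2. the middle jar stands in the middle block's well, released (horizontal distance between middle_jar and middle_block below 0.012 m and z of middle_jar in the frame of middle_block between 0.005 and 0.011 m and angle between middle_jar's own z axis and vertical below 0.1 rad and contact force between middle_jar and the fingers below 0.1 N and linear speed of middle_jar below 0.02 m/s), for 0.2 s.
3. the slim jar stands in the small block's well, released (horizontal distance between slim_jar and small_block below 0.012 m and z of slim_jar in the frame of small_block between 0.005 and 0.011 m and angle between slim_jar's own z axis and vertical below 0.1 rad and contact force between slim_jar and the fingers below 0.1 N and linear speed of slim_jar below 0.02 m/s), for 0.2 s.
At the end, for the whole second after the job is handed in: Each jar stands on the floor of its own block's well: wide in large, middle in middle, slim in small; its axis within 12 mm of the well's centre (always so inside the well), its underside 5 to 11 mm above the block's underside, tilted less than 0.1 rad, released and at rest (all of step 1 and all of step 2 and all of step 3); the robot touches nothing.
It fails at once if a jar is tipped by more than about 40 degrees (angle between any of wide_jar, middle_jar, slim_jar's own z axis and vertical above 0.7 rad).
It fails at once if a jar is dropped (falls free, touching nothing, faster than 0.7 m/s, that is from over 25 mm) ((contact force between wide_jar and anything else below 0.05 N and linear speed of wide_jar above 0.7 m/s) or (contact force between middle_jar and anything else below 0.05 N and linear speed of middle_jar above 0.7 m/s) or (contact force between slim_jar and anything else below 0.05 N and linear speed of slim_jar above 0.7 m/s)).
It fails at once if the open cup is shifted by more than 20 mm or tipped over (distance of open_cup from where it was at the start of the episode above 0.02 m or angle between open_cup's own z axis and vertical above 0.4 rad).
It fails at once if the brown bottle is shifted by more than 20 mm or tipped over (distance of bottle from where it was at the start of the episode above 0.02 m or angle between bottle's own z axis and vertical above 0.4 rad).
It fails at once if the marker pen is shifted by more than 20 mm (distance of marker from where it was at the start of the episode above 0.02 m).
It also fails if it takes over 96 s, if anything falls off the work surface, if the arm or the gripper's body presses on something with over 40 N, if the wrist force passes 120 N, or if a joint passes its speed limit or range.

ROBOT

A 6-joint arm with a two-finger parallel gripper is mounted at the origin on the work surface. World frame = base frame: x ahead of the robot, y to its left, z up, the work surface at z = 0. Lengths are in mm, angles in rad, forces in N, time in s.
With the tool pointing down it reaches from about 350 to 775 mm from the base axis. Payload 5.5 kg.
Tool frame: the origin (TCP) lies on the mounting face of the last link; the fingertips stand 173 mm ahead of it and the grasp point (between the pads) lies 155 mm ahead of it (manip.tip_reach is the z of the fingertips in the tool frame, in mm); z points along the fingers, y is the line along which they close (so a half turn about z gives the same grasp; the last joint's range is limited). The gripper opens to 85 mm and grips with 20 to 120 N. Pads are 22 mm wide; open, the fingers measure 114 mm over their backs; the gripper's body (76 mm by 85 mm) begins 54 mm behind the grasp point. The pads swing forward as they close: fully open they stand 13 mm farther back than shut.
Start: joints at [-1.462, 0.313, 0.046, 1.304, 0, 1.431], TCP at [141.58, -557.322, 404.723] pointing down, gripper open.
Joint ranges: [-2.76, 2.76], [-0.86, 1.69], [-1.03, 1.26], [-2.2, 2.34], [-1.47, 1.5], [-3.14, 3.14]. Speed limits (rad/s): [2.57, 2.57, 3.14, 3.14, 3.14, 3.14].

INTERFACE

Orientations are given as a 3x3 rotation matrix whose columns are the frame's x, y, z axes.
In Python, from workcell import telemetry, read_camera, manip gives the robot as it stands. The module is installed in compiled form; this text tells all that it offers.
- The arm moves only by the tool servo_tool, never from a script. Its argument "motion" is a list of rows, each an object with "delta_pos": the shift along the tool's x, y, z in m, a list of three; "delta_rot": the turn, a rotation vector about the tool's x, y, z in degrees, a list of three. In form: [{"delta_pos": [x, y, z], "delta_rot": [ax, ay, az]}, ...]. A call has 1 to 20 rows; each row shifts and turns the commanded pose from where the row before left it, along the tool's axes as they then stand; what a row does not reach is not made up. A row lasts 1/8 s, in which the tool goes at most 62.5 mm and 10.7 degrees, less where a joint would pass 70% of its speed; a pose out of reach is approached as far as the arm can. A call with a gripper value outside its range is refused whole. "fingers" is the closure, from 0 (fully open) to 1 (shut), set as the call begins (left out, the last holds). The fingers move at their own pace and stop on an object; "force" is the grip in N (left out, the last holds). Time passes only in rows, so rows that do not move let the fingers close. It gives the time, the measured TCP pose, the force, the opening and the grip force at its end, in the units of the state.
- telemetry.state(): the state, without advancing time (a new reading comes with each control period).
- read_camera(name): name is "scene" or "top" or "wrist"; returns a dict with "img" (480x640x3 uint8, blue, green, red), "fx", "fy", "cx", "cy" (pixels), "k1" (the pictures are not rectified: a ray, as slopes to the right and down, at radius r is drawn at 1 + k1 r^2 times it, then the intrinsics apply), "view" (4x4, takes a point from world to camera coordinates). Camera axes: x right, y up, looking along -z (the intrinsics and any distortion apply to the point x, -y, -z); pixel columns grow to the right and rows downward; lengths in mm; the calibration is good to about 2 mm. A picture is of the moment at which its call begins. There is no depth.
- manip.sign_off(): hands the job in; it is judged then, once.
The state is a dict: "time_s": time; "qpos": joint angles; "dq": joint speeds; "effort": joint torques, N m; "tool_pos": TCP position; "tool_rot": TCP orientation; "ft_force": force on the tool from outside, world axes, zero at the start; "ft_torque": the same for the moment, N m; "width": finger opening in mm; "gripper_force": force on a finger pad.
Only numpy, scipy, OpenCV 4.12 (cv2) and the standard library are available. Lean on these libraries where they do the work, as an engineer would, in place of code of your own. Each camera call takes 0.05 s, during which the arm holds its last target. There are 200 camera calls.

## Working session

There is one attempt and no reset: what is moved stays moved. The work goes in short steps, Python scripts to look and compute and a tool call to move; the robot and the scene stay as the last step left them, time stands still between calls to the robot, and variables do not carry over. Pictures are saved under pics/ and viewed, at most 14 in all, crops included, and the job is handed in when it is done.

Besides the shell and the picture viewer there is one more tool, called after ">>>" by a JSON object that holds its "fn" and its "kwargs". servo_tool: Moves the arm, as the interface text tells. Its arguments: {"type":"object","properties":{"motion":{"type":"array"},"fingers":{"type":"number"},"force":{"type":"number"}},"required":["motion"]}

```bash
mkdir -p pics && cat > h.py <<'E'
import numpy as np, cv2
from workcell import telemetry, read_camera, manip
def px2w(c,u,v,z):
    "pixel -> world point at height z"
    K=np.array([[c["fx"],0,c["cx"]],[0,c["fy"],c["cy"]],[0,0,1.]])
    p=cv2.undistortPoints(np.array([[[u,v]]],float),K,np.array([c["k1"],0,0,0.]))[0,0]
    V=np.array(c["view"]);R=V[:3,:3];o=-R.T@V[:3,3]
    d=R.T@np.array([p[0],-p[1],-1])
    return o+d*(z-o[2])/d[2]
def w2px(c,P):
    V=np.array(c["view"]);q=V[:3,:3]@np.array(P,float)+V[:3,3]
    x,y=q[0]/-q[2],-q[1]/-q[2];s=1+c["k1"]*(x*x+y*y)
    return np.array([c["fx"]*x*s+c["cx"],c["fy"]*y*s+c["cy"]])
E
python3 - <<'E'
from h import *
for n in ("top","scene"):
    c=read_camera(n);cv2.imwrite(f"pics/{n}0.png",c["img"])
    print(n,c["fx"],c["k1"],np.round(px2w(c,320,240,0)),np.round(px2w(c,0,0,0)),np.round(px2w(c,639,479,0)))
s=telemetry.state();print(s["time_s"],np.round(s["tool_rot"],3),s["width"])
E
```

```text
top 615.3756424079263 -0.11730118318721075 [556.   4.   0.] [1151.  782.    0.] [ -16. -746.    0.]
scene 532.1844282827462 -0.13565308523348918 [519.  35.   0.] [-831. -567.    0.] [1178.  331.    0.]
0.1 [[ 0.969  0.246 -0.   ]
 [ 0.246 -0.969  0.002]
 [ 0.    -0.002 -1.   ]] 85.36236187499692
```

View pics/top0.png

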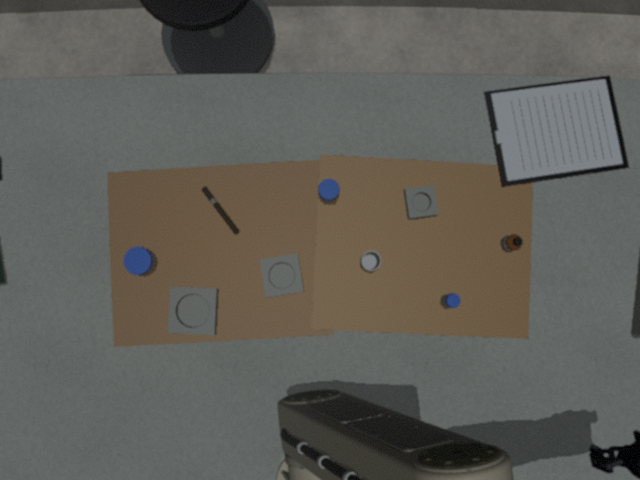

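View pics/scene0.png

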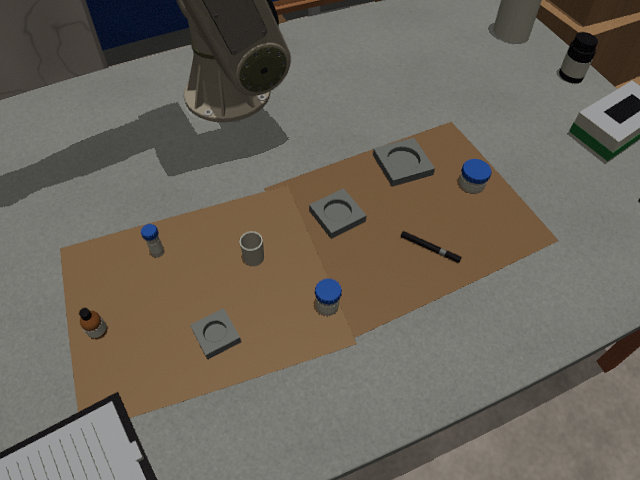

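The top picture (x up, y to the left) shows the wide jar at about (139,261), middle jar (329,190) and slim jar (452,300). The wells are large (193,310), middle (281,275) and small (421,202). The cup is at (371,261), the bottle at (513,242) and the marker at (221,210). Next I'll get their world positions.

```bash
python3 - <<'E'
from h import *
c=read_camera("top");im=c["img"];hsv=cv2.cvtColor(im,cv2.COLOR_BGR2HSV)
m=cv2.inRange(hsv,(105,120,60),(130,255,255))
n,l,st,ce=cv2.connectedComponentsWithStats(m)
for i in range(1,n):
    if st[i,4]>80 and 150<ce[i][1]<340:
        h={0:78,1:64,2:50}[int(st[i,4]>220)+int(st[i,4]>450)]
        print("lid",st[i],ce[i],h,np.round(px2w(c,*ce[i],h),1))
g=cv2.inRange(hsv,(0,0,0),(180,60,255))
for nm,x0,y0,x1,y1 in (("L",155,280,230,340),("M",250,248,312,304),("S",396,178,446,226)):
    r=np.zeros_like(g);r[y0:y1,x0:x1]=g[y0:y1,x0:x1]
    k,_=cv2.findContours(r,cv2.RETR_EXTERNAL,2);k=max(k,key=cv2.contourArea);R=cv2.minAreaRect(k)
    P=[px2w(c,*p,22)[:2] for p in cv2.boxPoints(R)]
    print(nm,R,np.round(np.mean(P,0),1),[np.round(np.linalg.norm(P[i]-P[i-1]),1) for i in range(4)])
for nm,u,v,z in (("cup",371,261,60),("bottle",515,241,75),("mk",204,188,7),("mk",237,232,7)): print(nm,np.round(px2w(c,u,v,z),1))
for nm,u,v,z in (("Lw",192,310,22),("Mw",282,275,22),("Sw",422,202,22)): print(nm,np.round(px2w(c,u,v,z),1))
print(manip.tip_reach)
cv2.imwrite("pics/crop.png",cv2.resize(im[170:345,110:280],None,fx=3.4,fy=3.4,interpolation=2))
E
```

```text
lid [319 180  20  20 312] [328.51602564 189.13141026] 64 [662.  -14.7  64. ]
lid [124 247  28  27 571] [137.58844133 260.35551664] 50 [510.3 405.5  50. ]
lid [446 294  14  13 142] [452.34507042 300.26056338] 78 [ 417.5 -279.    78. ]
L ((192.32681274414062, 310.310302734375), (48.268341064453125, 47.90508270263672), 2.6025619506835938) [399.5 289.7] [np.float64(107.9), np.float64(106.5), np.float64(108.2), np.float64(106.2)]
M ((281.3662109375, 275.1527404785156), (39.61449432373047, 39.66648483276367), 81.02737426757812) [476.3  90.9] [np.float64(88.2), np.float64(88.4), np.float64(88.3), np.float64(88.1)]
S ((420.9399719238281, 201.5800018310547), (31.112699508666992, 31.112699508666992), 81.8698959350586) [ 639.7 -225. ] [np.float64(70.7), np.float64(71.4), np.float64(70.9), np.float64(71.1)]
cup [ 504.5 -105.8   60. ]
bottle [ 544.8 -422.2   75. ]
mk [675.9 266.9   7. ]
mk [574.8 191.4   7. ]
Lw [400.2 290.3  22. ]
Mw [476.5  89.4  22. ]
Sw [ 638.6 -227.3   22. ]
173.4
```

View pics/crop.png

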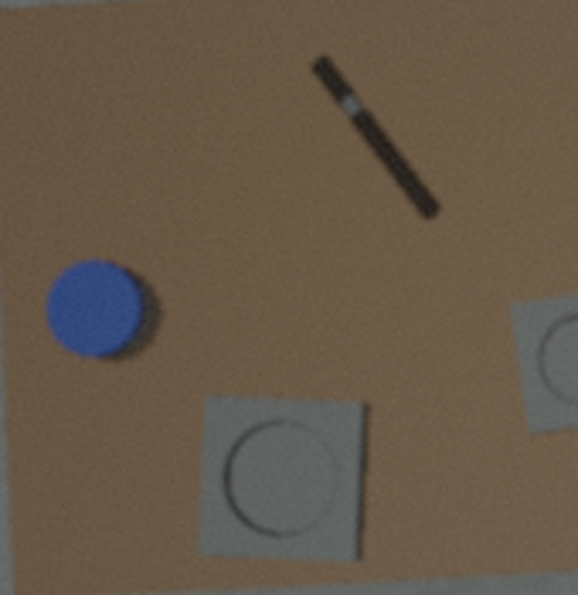

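>>> {"fn": "servo_tool", "kwargs": {"motion": [{"delta_pos":[0,0,0],"delta_rot":[0,0,-9.47]},{"delta_pos":[0,0,0],"delta_rot":[0,0,-9.47]},{"delta_pos":[0,0,0],"delta_rot":[0,0,-9.47]},{"delta_pos":[0,0,0],"delta_rot":[0,0,-9.47]},{"delta_pos":[0,0,0],"delta_rot":[0,0,-9.47]},{"delta_pos":[0,0,0],"delta_rot":[0,0,-9.47]},{"delta_pos":[0,0,0],"delta_rot":[0,0,-9.47]},{"delta_pos":[0,0,0],"delta_rot":[0,0,-9.47]},{"delta_pos":[0.045,0.036,0],"delta_rot":[0,0,0]},{"delta_pos":[0.045,0.036,0],"delta_rot":[0,0,0]},{"delta_pos":[0.045,0.036,0],"delta_rot":[0,0,0]},{"delta_pos":[0.045,0.036,0],"delta_rot":[0,0,0]},{"delta_pos":[0.045,0.036,0],"delta_rot":[0,0,0]},{"delta_pos":[0.045,0.036,0],"delta_rot":[0,0,0]},{"delta_pos":[0.045,0.036,0],"delta_rot":[0,0,0]},{"delta_pos":[0.045,0.036,0],"delta_rot":[0,0,0]},{"delta_pos":[0.045,0.036,0],"delta_rot":[0,0,0]},{"delta_pos":[0.045,0.036,0],"delta_rot":[0,0,0]},{"delta_pos":[0,0,0],"delta_rot":[0,0,0]}], "force": 40, "fingers": 0}}

```text
time_s: 2.52
tool_pos: [503.1, -104.1, 404.2]
tool_rot: [[-0.006, 1.0, -0.0], [1.0, 0.006, 0.001], [0.001, -0.0, -1.0]]
ft_force: [-0.4, -0.0, 0.5]
width: 85.3
gripper_force: 0.0
```

```bash
python3 - <<'E'
from h import *
s=telemetry.state();print(s["time_s"],s["tool_pos"],np.round(s["tool_rot"],3),np.round(s["qpos"],2))
E
```

```text
2.525 [ 503.10320554 -104.13495558  404.1864967 ] [[-0.006  1.    -0.   ]
 [ 1.     0.006  0.001]
 [ 0.001 -0.    -1.   ]] [-0.36  0.19 -0.11  1.26  0.    1.2 ]
```

>>> {"fn": "servo_tool", "kwargs": {"motion": [{"delta_pos":[0.051,0.001,0.01],"delta_rot":[0,0,0]},{"delta_pos":[0.051,0.001,0.01],"delta_rot":[0,0,0]},{"delta_pos":[0.051,0.001,0.01],"delta_rot":[0,0,0]},{"delta_pos":[0.051,0.001,0.01],"delta_rot":[0,0,0]},{"delta_pos":[0.051,0.001,0.01],"delta_rot":[0,0,0]},{"delta_pos":[0.051,0.001,0.01],"delta_rot":[0,0,0]},{"delta_pos":[0.051,0.001,0.01],"delta_rot":[0,0,0]},{"delta_pos":[0.051,0.001,0.01],"delta_rot":[0,0,0]},{"delta_pos":[0.051,0.001,0.01],"delta_rot":[0,0,0]},{"delta_pos":[0.051,0.001,0.01],"delta_rot":[0,0,0]},{"delta_pos":[0,0,0],"delta_rot":[0,0,0]},{"delta_pos":[0,0,0],"delta_rot":[0,0,0]}]}}

```text
time_s: 4.03
tool_pos: [511.4, 401.8, 304.1]
tool_rot: [[0.0, 1.0, -0.001], [1.0, -0.0, -0.001], [-0.001, -0.001, -1.0]]
ft_force: [-0.5, -0.6, -0.1]
width: 85.3
gripper_force: 0.0
```

```bash
cat >> h.py <<'E'
def blue(c,z,lo=80):
    m=cv2.inRange(cv2.cvtColor(c["img"],cv2.COLOR_BGR2HSV),(105,120,40),(130,255,255))
    n,l,st,ce=cv2.connectedComponentsWithStats(m)
    for i in range(1,n):
        if st[i,4]>lo:
            x,y,w,h=st[i,:4]
            print("blue",st[i],ce[i].round(1),px2w(c,*ce[i],z).round(1),"width mm",(px2w(c,x+w,y+h/2,z)-px2w(c,x,y+h/2,z)).round(1),(px2w(c,x+w/2,y+h,z)-px2w(c,x+w/2,y,z)).round(1))
E
python3 - <<'E'
from h import *
c=read_camera("wrist");cv2.imwrite("pics/w1.png",c["img"]);blue(c,50,500)
print(w2px(c,[399.5,289.7,22]),telemetry.state()["tool_pos"])
E
```

```text
blue [ 270  190   98   97 7073] [318.4 238.6] [510.5 410.1  50. ] width mm [62.6  0.   0. ] [  0.  -65.1   0. ]
[184.00950476 367.64029386] [511.5905883  401.44538693 304.63066742]
```

View pics/w1.png

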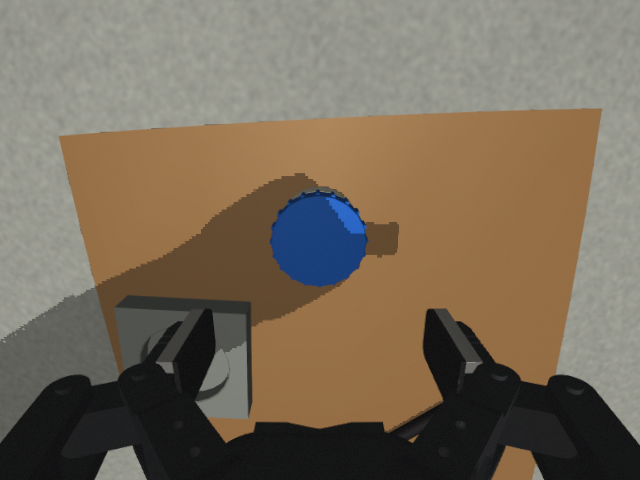

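>>> {"fn": "servo_tool", "kwargs": {"motion": [{"delta_pos":[0.006,-0.001,0.02],"delta_rot":[0,0,0]},{"delta_pos":[0,0,0.025],"delta_rot":[0,0,0]},{"delta_pos":[0,0,0.025],"delta_rot":[0,0,0]},{"delta_pos":[0,0,0.025],"delta_rot":[0,0,0]},{"delta_pos":[0,0,0.02],"delta_rot":[0,0,0]},{"delta_pos":[0,0,0],"delta_rot":[0,0,0]},{"delta_pos":[0,0,0],"delta_rot":[0,0,0]}]}}

```text
time_s: 4.95
tool_pos: [511.1, 408.0, 191.0]
tool_rot: [[0.001, 1.0, 0.001], [1.0, -0.001, 0.001], [0.001, 0.001, -1.0]]
ft_force: [0.4, 0.4, 0.7]
width: 85.3
gripper_force: 0.0
```

>>> {"fn": "servo_tool", "kwargs": {"motion": [{"delta_pos":[0,0,0],"delta_rot":[0,0,0]},{"delta_pos":[0,0,0],"delta_rot":[0,0,0]},{"delta_pos":[0,0,0],"delta_rot":[0,0,0]},{"delta_pos":[0,0,0],"delta_rot":[0,0,0]},{"delta_pos":[0,0,0],"delta_rot":[0,0,0]},{"delta_pos":[0,0,0],"delta_rot":[0,0,0]},{"delta_pos":[0,0,0],"delta_rot":[0,0,0]},{"delta_pos":[0,0,0],"delta_rot":[0,0,0]}], "fingers": 1, "force": 40}}

```text
time_s: 5.95
tool_pos: [510.9, 409.0, 191.3]
tool_rot: [[-0.0, 1.0, 0.003], [1.0, 0.0, 0.001], [0.001, 0.003, -1.0]]
ft_force: [-0.5, -1.0, 6.8]
width: 61.1
gripper_force: 43.6
```

```bash
python3 - <<'E'
from h import *
c=read_camera("wrist");cv2.imwrite("pics/w2.png",c["img"])
s=telemetry.state();print(s["time_s"],s["tool_pos"],np.round(s["tool_rot"],4),s["width"],s["ft_force"])
E
```

```text
6.0 [510.89186394 409.01414198 191.33381946] [[-3.0e-04  1.0e+00  2.5e-03]
 [ 1.0e+00  2.0e-04  8.0e-04]
 [ 8.0e-04  2.5e-03 -1.0e+00]] 60.73486561631558 [-0.05969072 -1.70232655  6.51311317]
```

View pics/w2.png

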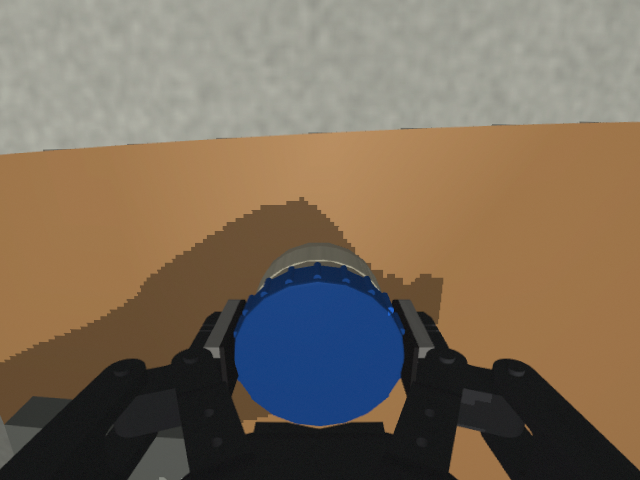

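>>> {"fn": "servo_tool", "kwargs": {"motion": [{"delta_pos":[0,0,-0.01],"delta_rot":[0,0,0]},{"delta_pos":[0,0,-0.02],"delta_rot":[0,0,0]},{"delta_pos":[0,0,-0.03],"delta_rot":[0,0,0]},{"delta_pos":[-0.018,-0.017,0],"delta_rot":[0,0,0]},{"delta_pos":[-0.025,-0.024,0],"delta_rot":[0,0,0]},{"delta_pos":[-0.03,-0.029,0],"delta_rot":[0,0,0]},{"delta_pos":[-0.025,-0.024,0],"delta_rot":[0,0,0]},{"delta_pos":[-0.018,-0.017,0],"delta_rot":[0,0,0]},{"delta_pos":[0,0,0],"delta_rot":[0,0,0]},{"delta_pos":[0,0,0],"delta_rot":[0,0,0]}]}}

```text
time_s: 7.25
tool_pos: [400.2, 293.3, 250.3]
tool_rot: [[-0.0, 1.0, 0.002], [1.0, 0.0, 0.001], [0.001, 0.002, -1.0]]
ft_force: [0.1, 0.2, -0.7]
width: 60.9
gripper_force: 43.6
```

```bash
python3 - <<'E'
from h import *
s=telemetry.state();print(s["time_s"],s["tool_pos"],np.round(s["tool_rot"],4),s["width"],s["ft_force"])
c=read_camera("wrist");cv2.imwrite("pics/w3.png",c["img"])
c=read_camera("scene");cv2.imwrite("pics/s3.png",cv2.resize(c["img"][100:260,300:520],None,fx=3.4,fy=3.4,interpolation=2))
E
```

```text
7.25 [400.19701339 293.29580845 250.2953601 ] [[-3.0e-04  1.0e+00  1.8e-03]
 [ 1.0e+00  3.0e-04  1.0e-03]
 [ 1.0e-03  1.8e-03 -1.0e+00]] 60.912918933761794 [ 0.11597487  0.19863161 -0.70232567]
```

View pics/w3.png

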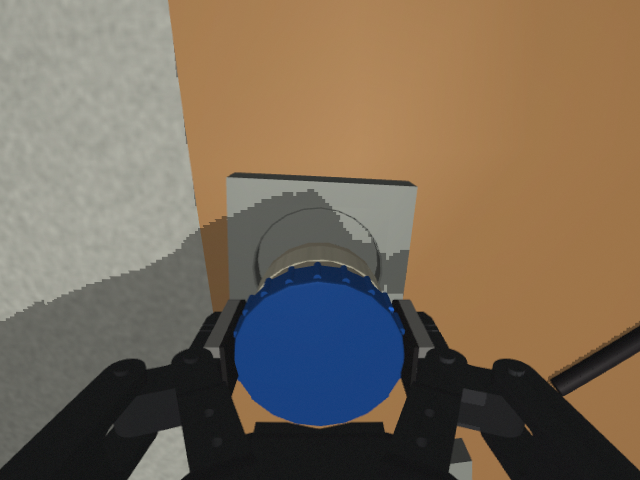

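```bash
python3 - <<'E'
from h import *
c=read_camera("wrist")
a=px2w(c,318,208,22);print("well rim far",a,"->y",a[1]-37)
for u in (257,381): print(px2w(c,u,262,22))
for u,v in ((228,179),(416,186)): print("corner",px2w(c,u,v,22))
for z in (106,109,112):
    b=px2w(c,319,426,z);print("lid near",b,"->y",b[1]+31,[px2w(c,u,350,z)[0].round(1) for u in (234,405)])
E
```

```text
well rim far [399.71986584 328.01664106  22.        ] ->y 291.0166410575698
[364.59907389 296.30670046  22.        ]
[435.9969496  296.31934856  22.        ]
corner [351.35640543 343.98757761  22.        ]
corner [452.72480871 340.26390135  22.        ]
lid near [400.18945777 259.73987715 106.        ] ->y 290.73987715350216 [np.float64(369.6), np.float64(431.1)]
lid near [400.18254174 262.7376361  109.        ] ->y 293.7376361040723 [np.float64(370.4), np.float64(430.3)]
lid near [400.17562571 265.73539505 112.        ] ->y 296.73539505464237 [np.float64(371.2), np.float64(429.5)]
```

>>> {"fn": "servo_tool", "kwargs": {"motion": [{"delta_pos":[-0.0015,0,0.012],"delta_rot":[0,0,0]},{"delta_pos":[0,0,0.015],"delta_rot":[0,0,0]},{"delta_pos":[0,0,0.01],"delta_rot":[0,0,0]},{"delta_pos":[0,0,0.006],"delta_rot":[0,0,0]},{"delta_pos":[0,0,0.004],"delta_rot":[0,0,0]},{"delta_pos":[0,0,0.002],"delta_rot":[0,0,0]},{"delta_pos":[0,0,0],"delta_rot":[0,0,0]},{"delta_pos":[0,0,0],"delta_rot":[0,0,0]}]}}

```text
time_s: 8.4
tool_pos: [399.5, 291.3, 201.0]
tool_rot: [[-0.0, 1.0, 0.001], [1.0, 0.0, 0.0], [0.0, 0.001, -1.0]]
ft_force: [-0.5, 0.1, -1.3]
width: 60.8
gripper_force: 43.6
```

>>> {"fn": "servo_tool", "kwargs": {"motion": [{"delta_pos":[0,0,0.001],"delta_rot":[0,0,0]},{"delta_pos":[0,0,0.001],"delta_rot":[0,0,0]},{"delta_pos":[0,0,0],"delta_rot":[0,0,0]}]}}

```text
time_s: 8.78
tool_pos: [399.4, 291.3, 199.3]
tool_rot: [[-0.0, 1.0, 0.001], [1.0, 0.0, 0.0], [0.0, 0.001, -1.0]]
ft_force: [-1.5, -0.5, 5.5]
width: 61.1
gripper_force: 44.1
```

>>> {"fn": "servo_tool", "kwargs": {"motion": [{"delta_pos":[0,0,0],"delta_rot":[0,0,0]},{"delta_pos":[0,0,0],"delta_rot":[0,0,0]},{"delta_pos":[0,0,0],"delta_rot":[0,0,0]},{"delta_pos":[0,0,0],"delta_rot":[0,0,0]},{"delta_pos":[0,0,0],"delta_rot":[0,0,0]},{"delta_pos":[0,0,0],"delta_rot":[0,0,0]},{"delta_pos":[0,0,-0.02],"delta_rot":[0,0,0]},{"delta_pos":[0,0,-0.04],"delta_rot":[0,0,0]},{"delta_pos":[0,0,-0.045],"delta_rot":[0,0,0]},{"delta_pos":[0,0,0],"delta_rot":[0,0,0]}], "fingers": 0}}

```text
time_s: 10.02
tool_pos: [400.7, 292.0, 307.3]
tool_rot: [[-0.0, 1.0, 0.007], [1.0, 0.0, 0.003], [0.003, 0.007, -1.0]]
ft_force: [0.6, 0.1, 0.9]
width: 85.6
gripper_force: 0.0
```

```bash
python3 - <<'E'
from h import *
c=read_camera("wrist");cv2.imwrite("pics/w4.png",c["img"]);blue(c,58,500)
c=read_camera("top");blue(c,58,400)
E
```

```text
blue [ 264  205  100   97 7178] [313.7 253.8] [398.7 292.9  58. ] width mm [63.3 -0.1  0. ] [ -0.2 -65.3   0. ]
blue [181 298  23  27 425] [192.8 310.6] [400.2 281.7  58. ] width mm [ -0.3 -50.1   0. ] [-58.4   0.1   0. ]
```

View pics/w4.png

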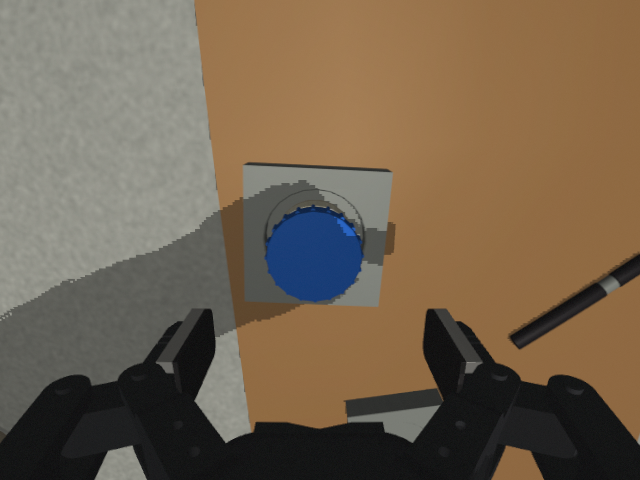

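The wide jar sits in its well: lid at (314,254), square to the block. Now the middle jar.

>>> {"fn": "servo_tool", "kwargs": {"motion": [{"delta_pos":[-0.02,0.017,0],"delta_rot":[0,0,0]},{"delta_pos":[-0.044,0.038,0],"delta_rot":[0,0,0]},{"delta_pos":[-0.044,0.038,0],"delta_rot":[0,0,0]},{"delta_pos":[-0.044,0.038,0],"delta_rot":[0,0,0]},{"delta_pos":[-0.044,0.038,0],"delta_rot":[0,0,0]},{"delta_pos":[-0.044,0.038,0],"delta_rot":[0,0,0]},{"delta_pos":[-0.044,0.038,0],"delta_rot":[0,0,0]},{"delta_pos":[-0.02,0.016,0],"delta_rot":[0,0,0]},{"delta_pos":[0,0,0],"delta_rot":[0,0,0]},{"delta_pos":[0,0,0],"delta_rot":[0,0,0]}]}}

```text
time_s: 11.38
tool_pos: [659.6, -12.2, 302.0]
tool_rot: [[-0.0, 1.0, -0.003], [1.0, 0.0, 0.001], [0.001, -0.003, -1.0]]
ft_force: [-0.1, 0.3, -0.3]
width: 85.4
gripper_force: 0.0
```

```bash
python3 - <<'E'
from h import *
s=telemetry.state();print(s["tool_pos"],np.round(s["tool_rot"],4))
c=read_camera("wrist");blue(c,64,500)
E
```

```text
[659.55187406 -12.19735891 302.02616582] [[-4.0e-04  1.0e+00 -3.3e-03]
 [ 1.0e+00  4.0e-04  7.0e-04]
 [ 7.0e-04 -3.3e-03 -1.0e+00]]
blue [ 287  220   79   79 4507] [326.1 259.5] [662.7 -11.5  64. ] width mm [47.7  0.1  0. ] [  0.4 -51.    0. ]
blue [ 615  343   25  102 1279] [631.3 400.5] [ 888.2 -122.6   64. ] width mm [20.3 -1.1  0. ] [ 29.6 -93.8  -0. ]
```

>>> {"fn": "servo_tool", "kwargs": {"motion": [{"delta_pos":[-0.0015,0.003,0.015],"delta_rot":[0,0,0]},{"delta_pos":[0,0,0.022],"delta_rot":[0,0,0]},{"delta_pos":[0,0,0.022],"delta_rot":[0,0,0]},{"delta_pos":[0,0,0.022],"delta_rot":[0,0,0]},{"delta_pos":[0,0,0.015],"delta_rot":[0,0,0]},{"delta_pos":[0,0,0],"delta_rot":[0,0,0]},{"delta_pos":[0,0,0],"delta_rot":[0,0,0]}]}}

```text
time_s: 12.3
tool_pos: [663.7, -14.0, 208.4]
tool_rot: [[-0.001, 1.0, 0.001], [1.0, 0.001, -0.0], [-0.0, 0.001, -1.0]]
ft_force: [-0.5, -0.2, -0.6]
width: 85.1
gripper_force: 0.0
```

>>> {"fn": "servo_tool", "kwargs": {"motion": [{"delta_pos":[0,0,0],"delta_rot":[0,0,0]},{"delta_pos":[0,0,0],"delta_rot":[0,0,0]},{"delta_pos":[0,0,0],"delta_rot":[0,0,0]},{"delta_pos":[0,0,0],"delta_rot":[0,0,0]},{"delta_pos":[0,0,0],"delta_rot":[0,0,0]},{"delta_pos":[0,0,0],"delta_rot":[0,0,0]},{"delta_pos":[0,0,0],"delta_rot":[0,0,0]},{"delta_pos":[0,0,0],"delta_rot":[0,0,0]}], "fingers": 1}}

```text
time_s: 13.3
tool_pos: [663.7, -14.3, 208.6]
tool_rot: [[-0.0, 1.0, 0.001], [1.0, 0.0, -0.0], [-0.0, 0.001, -1.0]]
ft_force: [-0.7, 0.3, 4.9]
width: 44.9
gripper_force: 40.7
```

>>> {"fn": "servo_tool", "kwargs": {"motion": [{"delta_pos":[0,0,-0.01],"delta_rot":[0,0,0]},{"delta_pos":[0,0,-0.02],"delta_rot":[0,0,0]},{"delta_pos":[0,0,-0.025],"delta_rot":[0,0,0]},{"delta_pos":[0.01,-0.02,0],"delta_rot":[0,0,0]},{"delta_pos":[0.02,-0.035,0],"delta_rot":[0,0,0]},{"delta_pos":[0.023,-0.039,0],"delta_rot":[0,0,0]},{"delta_pos":[0.022,-0.039,0],"delta_rot":[0,0,0]},{"delta_pos":[0.02,-0.034,0],"delta_rot":[0,0,0]},{"delta_pos":[0.01,-0.02,0],"delta_rot":[0,0,0]},{"delta_pos":[0,0,0],"delta_rot":[0,0,0]},{"delta_pos":[0,0,0],"delta_rot":[0,0,0]}]}}

```text
time_s: 14.68
tool_pos: [477.3, 90.6, 263.1]
tool_rot: [[-0.0, 1.0, 0.002], [1.0, 0.0, -0.0], [-0.0, 0.002, -1.0]]
ft_force: [-0.2, -0.7, -0.8]
width: 44.9
gripper_force: 41.2
```

```bash
python3 - <<'E'
from h import *
s=telemetry.state();print(s["time_s"],s["tool_pos"],np.round(s["tool_rot"],4),s["width"],s["ft_force"])
c=read_camera("wrist");cv2.imwrite("pics/w5.png",c["img"])
E
```

```text
14.675 [477.28461534  90.57813329 263.08378798] [[-2.0e-04  1.0e+00  1.6e-03]
 [ 1.0e+00  2.0e-04 -3.0e-04]
 [-3.0e-04  1.6e-03 -1.0e+00]] 44.880287027286016 [-0.19734067 -0.68767804 -0.79173283]
```

View pics/w5.png

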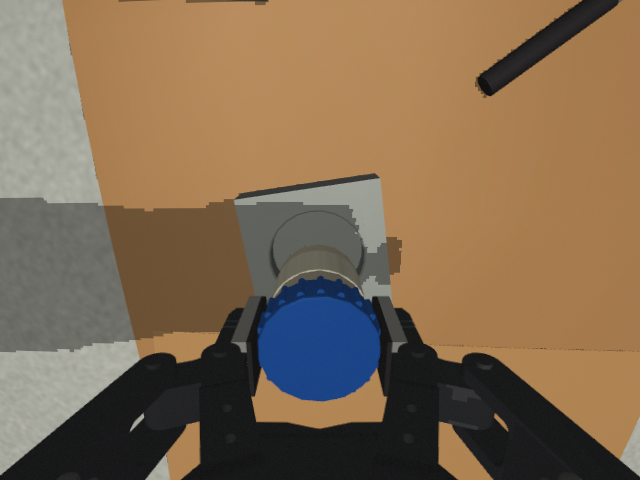

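```bash
python3 - <<'E'
from h import *
c=read_camera("wrist")
a=px2w(c,317,211,22);print("well far rim",a,"->y",a[1]-29)
print([px2w(c,u,250,22)[0] for u in (272,364)])
z=118.5
b=px2w(c,319,401,z);print("lid near",b,"->y",b[1]+23,[px2w(c,u,343,z)[0].round(1) for u in (258,381)])
E
```

```text
well far rim [476.37380163 120.07605454  22.        ] ->y 91.07605454180214
[np.float64(449.0260773648936), np.float64(504.85826741279004)]
lid near [477.37778976  68.40794185 118.5       ] ->y 91.40794185004148 [np.float64(455.5), np.float64(499.6)]
```

>>> {"fn": "servo_tool", "kwargs": {"motion": [{"delta_pos":[0,-0.0005,0.012],"delta_rot":[0,0,0]},{"delta_pos":[0,0,0.012],"delta_rot":[0,0,0]},{"delta_pos":[0,0,0.01],"delta_rot":[0,0,0]},{"delta_pos":[0,0,0.006],"delta_rot":[0,0,0]},{"delta_pos":[0,0,0.003],"delta_rot":[0,0,0]},{"delta_pos":[0,0,0.001],"delta_rot":[0,0,0]},{"delta_pos":[0,0,0.001],"delta_rot":[0,0,0]},{"delta_pos":[0,0,0],"delta_rot":[0,0,0]},{"delta_pos":[0,0,0],"delta_rot":[0,0,0]}]}}

```text
time_s: 15.9
tool_pos: [476.0, 90.8, 217.9]
tool_rot: [[-0.0, 1.0, 0.0], [1.0, 0.0, -0.0], [-0.0, 0.0, -1.0]]
ft_force: [-0.2, -0.6, -1.4]
width: 44.5
gripper_force: 41.2
```

>>> {"fn": "servo_tool", "kwargs": {"motion": [{"delta_pos":[0,0,0.001],"delta_rot":[0,0,0]},{"delta_pos":[0,0,0.0005],"delta_rot":[0,0,0]},{"delta_pos":[0,0,0],"delta_rot":[0,0,0]}]}}

```text
time_s: 16.27
tool_pos: [476.0, 90.8, 216.6]
tool_rot: [[-0.0, 1.0, 0.001], [1.0, 0.0, -0.0], [-0.0, 0.001, -1.0]]
ft_force: [-1.0, 0.5, 3.9]
width: 44.9
gripper_force: 41.6
```

>>> {"fn": "servo_tool", "kwargs": {"motion": [{"delta_pos":[0,0,0],"delta_rot":[0,0,0]},{"delta_pos":[0,0,0],"delta_rot":[0,0,0]},{"delta_pos":[0,0,0],"delta_rot":[0,0,0]},{"delta_pos":[0,0,0],"delta_rot":[0,0,0]},{"delta_pos":[0,0,0],"delta_rot":[0,0,0]},{"delta_pos":[0,0,0],"delta_rot":[0,0,0]},{"delta_pos":[0,0,0],"delta_rot":[0,0,0]},{"delta_pos":[0,0,-0.02],"delta_rot":[0,0,0]},{"delta_pos":[0,0,-0.04],"delta_rot":[0,0,0]},{"delta_pos":[0,0,-0.04],"delta_rot":[0,0,0]},{"delta_pos":[0,0,0],"delta_rot":[0,0,0]}], "fingers": 0}}

```text
time_s: 17.65
tool_pos: [477.3, 90.8, 319.4]
tool_rot: [[-0.0, 1.0, 0.007], [1.0, 0.0, 0.0], [0.0, 0.007, -1.0]]
ft_force: [-0.6, 0.6, -0.1]
width: 85.4
gripper_force: 0.0
```

```bash
python3 - <<'E'
from h import *
s=telemetry.state();print(s["tool_pos"],np.round(s["tool_rot"],4),s["width"])
c=read_camera("wrist");cv2.imwrite("pics/w6.png",c["img"]);blue(c,72,500)
E
```

```text
[477.25773651  90.80859539 319.3633133 ] [[-3.0e-04  1.0e+00  6.6e-03]
 [ 1.0e+00  3.0e-04  0.0e+00]
 [ 0.0e+00  6.6e-03 -1.0e+00]] 85.42640565793813
blue [ 275  214   76   75 4203] [312.8 251.2] [474.8  93.3  72. ] width mm [47.6 -0.1 -0. ] [ -0.2 -49.8  -0. ]
```

View pics/w6.png

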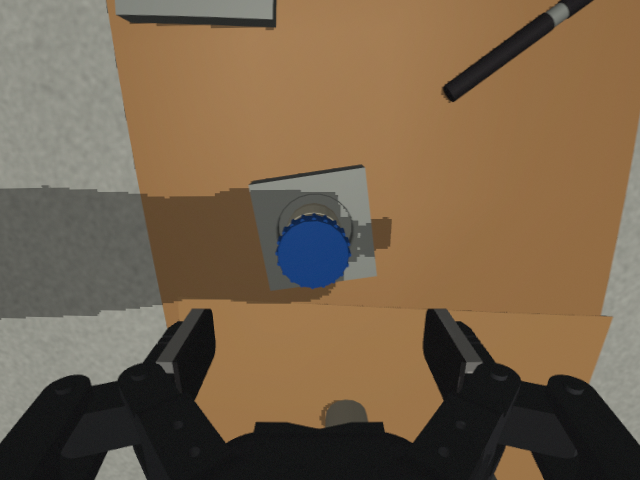

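The middle jar stands in its well: lid at (313,251). The cup is just visible at (345,412). Now the slim jar.

>>> {"fn": "servo_tool", "kwargs": {"motion": [{"delta_pos":[-0.02,-0.003,0],"delta_rot":[0,0,0]},{"delta_pos":[-0.045,-0.007,0],"delta_rot":[0,0,0]},{"delta_pos":[-0.05,-0.008,0],"delta_rot":[0,0,0]},{"delta_pos":[-0.05,-0.009,0],"delta_rot":[0,0,0]},{"delta_pos":[-0.05,-0.009,0],"delta_rot":[0,0,0]},{"delta_pos":[-0.05,-0.008,0],"delta_rot":[0,0,0]},{"delta_pos":[-0.05,-0.008,0],"delta_rot":[0,0,0]},{"delta_pos":[-0.035,-0.005,0],"delta_rot":[0,0,0]},{"delta_pos":[-0.02,-0.003,0],"delta_rot":[0,0,0]},{"delta_pos":[0,0,0],"delta_rot":[0,0,0]},{"delta_pos":[0,0,0],"delta_rot":[0,0,0]}]}}

```text
time_s: 19.08
tool_pos: [415.9, -278.2, 315.6]
tool_rot: [[-0.001, 1.0, -0.001], [1.0, 0.001, 0.001], [0.001, -0.001, -1.0]]
ft_force: [0.4, 0.2, -0.5]
width: 85.1
gripper_force: 0.0
```

```bash
python3 - <<'E'
from h import *
s=telemetry.state();print(s["tool_pos"],np.round(s["tool_rot"],4))
c=read_camera("wrist");blue(c,78,500)
E
```

```text
[ 415.92673784 -278.23528789  315.6323047 ] [[-0.0011  1.     -0.001 ]
 [ 1.      0.0011  0.0013]
 [ 0.0013 -0.001  -1.    ]]
blue [ 296  233   52   55 2101] [321.7 260.5] [ 417.  -277.9   78. ] width mm [31.3  0.   0. ] [  0.1 -35.4   0. ]
```

>>> {"fn": "servo_tool", "kwargs": {"motion": [{"delta_pos":[-0.0015,0.001,0.015],"delta_rot":[0,0,0]},{"delta_pos":[0,0,0.022],"delta_rot":[0,0,0]},{"delta_pos":[0,0,0.022],"delta_rot":[0,0,0]},{"delta_pos":[0,0,0.02],"delta_rot":[0,0,0]},{"delta_pos":[0,0,0.014],"delta_rot":[0,0,0]},{"delta_pos":[0,0,0],"delta_rot":[0,0,0]},{"delta_pos":[0,0,0],"delta_rot":[0,0,0]}]}}

```text
time_s: 20.0
tool_pos: [417.3, -280.8, 223.6]
tool_rot: [[-0.001, 1.0, 0.001], [1.0, 0.001, -0.001], [-0.001, 0.001, -1.0]]
ft_force: [1.1, 0.3, -0.0]
width: 85.3
gripper_force: 0.0
```

>>> {"fn": "servo_tool", "kwargs": {"motion": [{"delta_pos":[0,0,0],"delta_rot":[0,0,0]},{"delta_pos":[0,0,0],"delta_rot":[0,0,0]},{"delta_pos":[0,0,0],"delta_rot":[0,0,0]},{"delta_pos":[0,0,0],"delta_rot":[0,0,0]},{"delta_pos":[0,0,0],"delta_rot":[0,0,0]},{"delta_pos":[0,0,0],"delta_rot":[0,0,0]},{"delta_pos":[0,0,0],"delta_rot":[0,0,0]},{"delta_pos":[0,0,0],"delta_rot":[0,0,0]},{"delta_pos":[0,0,0],"delta_rot":[0,0,0]},{"delta_pos":[0,0,0],"delta_rot":[0,0,0]}], "fingers": 1}}

```text
time_s: 21.25
tool_pos: [417.1, -280.9, 223.6]
tool_rot: [[-0.0, 1.0, 0.0], [1.0, 0.0, -0.001], [-0.001, 0.0, -1.0]]
ft_force: [-0.2, 0.0, 6.1]
width: 28.8
gripper_force: 39.4
```

>>> {"fn": "servo_tool", "kwargs": {"motion": [{"delta_pos":[0,0,-0.01],"delta_rot":[0,0,0]},{"delta_pos":[0,0,-0.02],"delta_rot":[0,0,0]},{"delta_pos":[0,0,-0.025],"delta_rot":[0,0,0]},{"delta_pos":[0.005,0.02,0],"delta_rot":[0,0,0]},{"delta_pos":[0.009,0.036,0],"delta_rot":[0,0,0]},{"delta_pos":[0.01,0.04,0],"delta_rot":[0,0,0]},{"delta_pos":[0.01,0.04,0],"delta_rot":[0,0,0]},{"delta_pos":[0.01,0.036,0],"delta_rot":[0,0,0]},{"delta_pos":[0.007,0.03,0],"delta_rot":[0,0,0]},{"delta_pos":[0.004,0.02,0],"delta_rot":[0,0,0]},{"delta_pos":[0,0,0],"delta_rot":[0,0,0]},{"delta_pos":[0,0,0],"delta_rot":[0,0,0]}]}}

```text
time_s: 22.75
tool_pos: [638.8, -225.2, 277.0]
tool_rot: [[-0.001, 1.0, -0.002], [1.0, 0.001, 0.001], [0.001, -0.002, -1.0]]
ft_force: [0.7, -0.5, -1.0]
width: 28.6
gripper_force: 39.6
```

```bash
python3 - <<'E'
from h import *
s=telemetry.state();print(s["time_s"],s["tool_pos"],np.round(s["tool_rot"],4),s["width"],s["ft_force"])
c=read_camera("wrist");cv2.imwrite("pics/w7.png",c["img"])
E
```

```text
22.75 [ 638.7910536  -225.18575625  276.96579834] [[-6.0e-04  1.0e+00 -1.9e-03]
 [ 1.0e+00  6.0e-04  7.0e-04]
 [ 7.0e-04 -1.9e-03 -1.0e+00]] 28.581964585255864 [ 0.70581094 -0.4601361  -1.02684276]
```

View pics/w7.png

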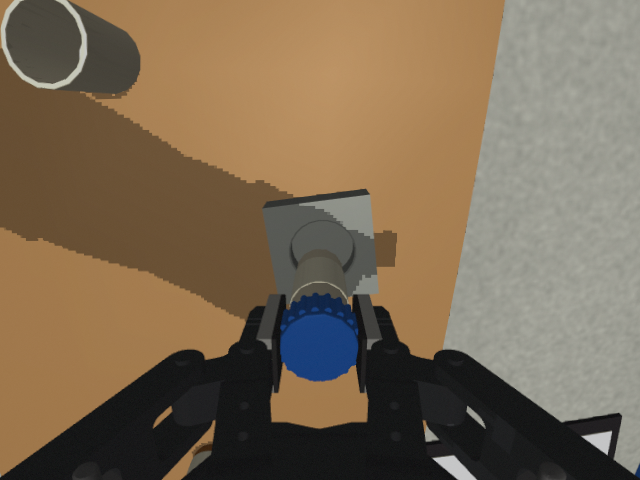

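```bash
python3 - <<'E'
from h import *
c=read_camera("wrist")
a=px2w(c,321,220,22);print("well far rim",a,"->y",a[1]-21)
print([px2w(c,u,246,22)[0] for u in (290,354)])
z=131.4
b=px2w(c,319,381,z);print("lid near",b,"->y",b[1]+15,[px2w(c,u,343,z)[0].round(1) for u in (280,358)])
E
```

```text
well far rim [ 639.08935476 -204.76891859   22.        ] ->y -225.76891859407928
[np.float64(619.0988108692037), np.float64(660.4397174445457)]
lid near [ 637.97897763 -239.19611105  131.4       ] ->y -224.1961110466626 [np.float64(623.8), np.float64(652.1)]
```

>>> {"fn": "servo_tool", "kwargs": {"motion": [{"delta_pos":[-0.001,0.001,0.012],"delta_rot":[0,0,0]},{"delta_pos":[0,0,0.012],"delta_rot":[0,0,0]},{"delta_pos":[0,0,0.01],"delta_rot":[0,0,0]},{"delta_pos":[0,0,0.006],"delta_rot":[0,0,0]},{"delta_pos":[0,0,0.003],"delta_rot":[0,0,0]},{"delta_pos":[0,0,0.001],"delta_rot":[0,0,0]},{"delta_pos":[0,0,0],"delta_rot":[0,0,0]},{"delta_pos":[0,0,0],"delta_rot":[0,0,0]}]}}

```text
time_s: 23.85
tool_pos: [640.1, -226.8, 234.6]
tool_rot: [[-0.0, 1.0, 0.001], [1.0, 0.0, -0.0], [-0.0, 0.001, -1.0]]
ft_force: [0.1, -0.1, -0.3]
width: 29.1
gripper_force: 39.6
```

>>> {"fn": "servo_tool", "kwargs": {"motion": [{"delta_pos":[0,0,0.0015],"delta_rot":[0,0,0]},{"delta_pos":[0,0,0.001],"delta_rot":[0,0,0]},{"delta_pos":[0,0,0.0005],"delta_rot":[0,0,0]},{"delta_pos":[0,0,0],"delta_rot":[0,0,0]}]}}

```text
time_s: 24.35
tool_pos: [640.0, -226.7, 231.7]
tool_rot: [[-0.0, 1.0, 0.0], [1.0, 0.0, -0.0], [-0.0, 0.0, -1.0]]
ft_force: [-1.6, -0.0, 3.5]
width: 28.7
gripper_force: 40.0
```

>>> {"fn": "servo_tool", "kwargs": {"motion": [{"delta_pos":[0,0,0],"delta_rot":[0,0,0]},{"delta_pos":[0,0,0],"delta_rot":[0,0,0]},{"delta_pos":[0,0,0],"delta_rot":[0,0,0]},{"delta_pos":[0,0,0],"delta_rot":[0,0,0]},{"delta_pos":[0,0,0],"delta_rot":[0,0,0]},{"delta_pos":[0,0,0],"delta_rot":[0,0,0]},{"delta_pos":[0,0,0],"delta_rot":[0,0,0]},{"delta_pos":[0,0,0],"delta_rot":[0,0,0]},{"delta_pos":[0,0,-0.02],"delta_rot":[0,0,0]},{"delta_pos":[0,0,-0.04],"delta_rot":[0,0,0]},{"delta_pos":[0,0,-0.04],"delta_rot":[0,0,0]},{"delta_pos":[0,0,0],"delta_rot":[0,0,0]},{"delta_pos":[0,0,0],"delta_rot":[0,0,0]}], "fingers": 0}}

```text
time_s: 25.98
tool_pos: [639.8, -226.6, 330.8]
tool_rot: [[-0.0, 1.0, -0.0], [1.0, 0.0, 0.0], [0.0, -0.0, -1.0]]
ft_force: [0.5, -0.2, -1.7]
width: 85.2
gripper_force: 0.0
```

```bash
python3 - <<'E'
from h import *
c=read_camera("wrist");cv2.imwrite("pics/w8.png",c["img"]);blue(c,86,500)
c=read_camera("scene");cv2.imwrite("pics/s8.png",c["img"])
E
```

```text
blue [ 295  226   51   53 2000] [319.6 252. ] [ 639.9 -223.8   86. ] width mm [31.6  0.   0. ] [  0.1 -34.8  -0. ]
blue [ 607  303   33  142 2333] [628.6 384.1] [ 870.5 -328.6   86. ] width mm [27.  -1.2 -0. ] [  39.5 -129.     0. ]
```

View pics/s8.png

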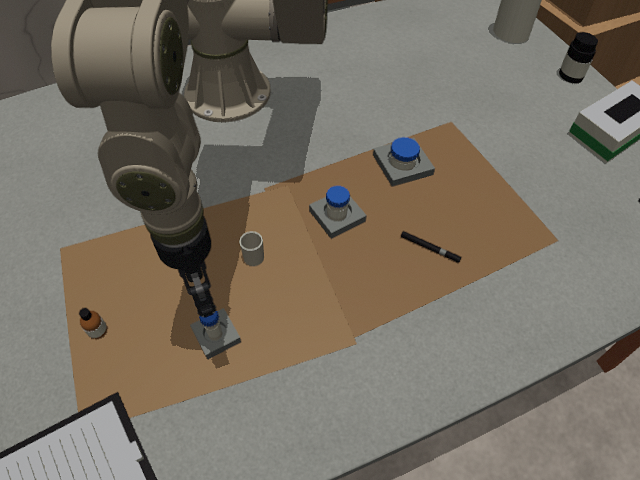

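View pics/w8.png

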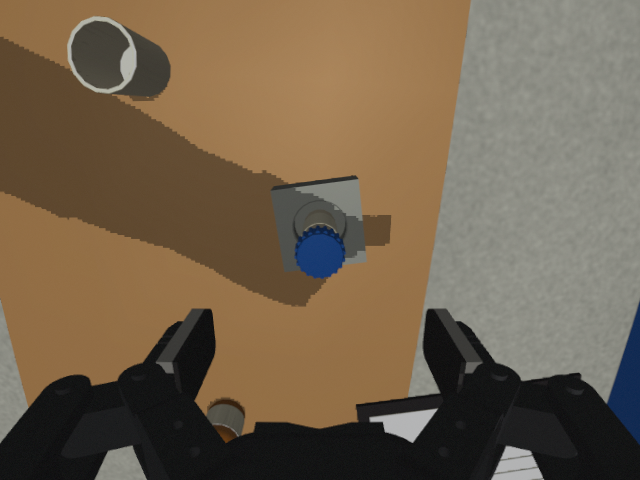

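The scene picture shows all three jars upright in their wells, at (405,152), (338,203) and (209,325). The cup, bottle and marker are where they started. The wrist view shows the slim jar seated at (320,252) with the gripper clear of it, so I'm handing in.

```bash
python3 -c "
from workcell import manip
print(manip.sign_off())"
```

```text
the job is handed in; nothing more can be done
None
```

I packed the wide, middle and slim jars in order, each upright in its matching well and released. The cup, bottle and marker were left where they were, and I handed the job in at about 26 s of the 96 s allowed; the hand-in returned no verdict.

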